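# Stow the adapter tray whose catch may be on

### The arm

A 6-joint arm with a two-finger parallel gripper is mounted at the origin on a cart in front of the work surface, level with it; the furniture and walls round the work are solid. World frame = base frame: x ahead of the robot, y to its left, z up, the work surface at z = 0. Lengths are in m, angles in rad, forces in N, time in s.
With the tool pointing down it reaches from about 0.3 to 0.875 m from the base axis. Payload 6.4 kg.
Tool frame: the origin (TCP) lies at the very end of the fingers, on their centre line; the grasp point (between the pads) lies 19 mm behind it; z points along the fingers, y is the line along which they close (so a half turn about z gives the same grasp; the last joint's range is limited). The gripper opens to 85 mm and grips with 20 to 120 N. Pads are 22 mm wide; open, the fingers measure 114 mm over their backs; the gripper's body (76 mm by 85 mm) begins 54 mm behind the grasp point. The pads swing forward as they close: fully open they stand 13 mm farther back than shut.
Start: joints at [-1.373, 0.181, 1.607, -0, 1.354, -0.206], TCP at [0.226, -0.529, 0.231] pointing down, gripper open.
Joint ranges: [-2.99, 2.99], [-0.89, 2.07], [0.3, 2.58], [-1.14, 4.28], [0, 2.63], [-3.12, 3.12]. Speed limits (rad/s): [2.57, 2.57, 3.01, 3.14, 3.14, 3.14].

### API

Orientations are given as a unit quaternion [w, x, y, z].
In Python, from bench import ctrl, camera, calibration, order, outline_of gives the robot as it stands.
- The arm moves only by the tool move_arm, never from a script. Its argument "series" is a list that holds one entry, the list of rows, each a list of 5 numbers: the opening, from 0 (shut) to 1 (fully open), then the shift along the tool's x, y, z in mm, then the turn about the tool's z in rad. A call has exactly 10 rows; each row is the pose to reach, as a shift and turn from the pose commanded when the call began, along the tool's axes at that moment; what a row does not reach only later rows make up. A row lasts 1/12 s, in which the tool goes at most 41.7 mm and 7.16 degrees, less where a joint would pass 70% of its speed; a pose out of reach is approached as far as the arm can. A call with a gripper value outside its range is refused whole. The fingers move at their own pace and stop on an object; the grip force is fixed at half the most. Time passes only in rows, so rows that repeat a pose let the fingers close, or fill a call up. It gives the time, the measured TCP pose, the force, the opening and the grip force at its end, in the units of the state.
- ctrl.get_obs(): the state, without advancing time (a new reading comes with each control period).
- camera(name): name is "scene" or "top" or "wrist"; returns (picture, depth): 400x640x3 uint8, blue, green, red; 400x640 float32, m along the optical axis (not along the pixel's ray), 0 where there is no reading.
- calibration(name): a dict with "intrinsics" (3x3 intrinsics, pixels), "rvec" (rotation vector, rad) and "tvec" (3), from world to camera coordinates, as OpenCV has them. Camera axes: x right, y down, z forward; pixel columns grow to the right and rows downward; lengths in m; the calibration is good to about 2 mm. A picture is of the moment at which its call begins: read the wrist's pose just before it. calibration takes no time and is no camera call; for the wrist camera it gives the pose at the moment of the call.
- order.hand_in(): hands the job in; it is judged then, once.
Trained networks look in the newest picture that a camera, given by its name, has taken for a name from the list of things; names that differ only in an ending like _2 or _b are one class to them, and where a whole thing is asked for, a point or a joint stands for the part that bears it (a point fixed in the world has none). Each returns a list of dicts, best first, with "conf" (0 to 1); they miss things now and then, are a little off and sometimes report something else, mostly with a low value. They report only what shows in the picture. A call takes as long as a camera call. They do not tell look-alikes from the thing itself.
- outline_of(target, camera): "region" (400x640 bool, what is visible of it) and "bbox" ([centre column, centre row, width, height] in pixels, round what is visible of it).
The state is a dict: "time_s": time; "q": joint angles; "dq": joint speeds; "joint_efforts": joint torques, N m; "eef_pos": TCP position; "eef_rot": TCP orientation; "wrist_force": force on the tool from outside, world axes, zero at the start; "torque": the same for the moment, N m; "opening": opening from 0.0 (shut) to 1.0 (fully open); "grasp_force": force on a finger pad.
Only numpy, scipy, OpenCV 4.12 (cv2) and the standard library are available. Lean on these libraries where they do the work, as an engineer would, in place of code of your own. Each camera call takes 0.05 s, during which the arm holds its last target. There are 200 camera calls.

### The job

Lay the black power adapter flat in the blue tray, then slide the tray fully home under the wooden riser. The tray may or may not be held by the catch beside it, and nothing shows which: try it gently, and if it will not move do not force it, but turn the round black knob a quarter turn, either way, and try again. Don't let the adapter touch the riser, and don't disturb the blue and yellow battery or the white bottle.

Things in the scene. Friction and masses are not known exactly. Their poses are not given: they have to be found in the camera images.
- station: The fixed tray station on the bench: guide strips, tray, catch and a wooden riser (low shelf). Origin on the bench (z = 0) under the middle of the riser's front edge; its x axis is the tray's direction of travel, inward under the riser; y to the left of it; z up. The station's place and yaw vary.
- riser: The riser, fixed on the station, same origin and axes: a light wooden board, x 0 to 0.14, y -0.16 to 0.16, underside 75 mm and top 91 mm above the bench, on two side panels. A green multimeter (98 mm tall, right half) and a roll of red tape stand on it. 66 mm clear between tray floor and underside: the adapter fits lying, not standing on end.
- tray (a joint): Slide of the blue tray, m, along the station's +x: 0 = pulled out to loading position (the start, in front of the riser), 0.12 = fully home at its end stop. Free, it needs about 2 N to slide and stays where left. If the catch is on, it moves about 2 mm inward and stops dead.
- tray_floor (a point): Middle of the tray's inner floor, moves with the tray (0.095 in front of the riser's edge at joint 0), axes as the station's. The tray is open on top, 160 x 180 mm outside, walls 4 mm thick rising 22 mm above this floor (31 mm above the bench).
- tray_grip (a point): Grip point in the tray's yellow upright handle: a block 18 mm along x, 40 mm along y, from 9 to 75 mm above the bench (pinch it across y from above, or push its front face). This point is 55 mm above the bench, 105 mm in front of tray_floor; axes as the station's. When home the handle still stands 80 mm in front of the riser's edge.
- catch: Grey fixed catch housing left of the tray, 70 x 80 mm, top 45 mm above the bench; origin on the bench under the knob's axis (station x -0.10, y +0.142). A hidden bolt in it may bar the tray. The bolt holds the tray in about the middle 1.3 rad of the knob's travel and is clear towards both ends: if held, a turn of 1.4 to 1.5 rad either way (or to a stop) frees the tray.
- knob_grip (a point): On the vertical axis of the catch's round black knurled knob, 74 mm above the bench: the height to grip at. Knob 48 mm in diameter, grip part 54 to 90 mm above the bench. It turns between two stops 3.4 rad apart with light friction (0.06 N m), stays where left and bears no mark; its start angle is random. Turning it when the tray is free may lock it.
- adapter: Loose black power adapter, about 0.16 kg, lying on the bench to the right of the station: 94 mm along its x with the pins (at +x), 50 mm wide along y, 32 mm high. The solid case reaches from x -0.047 to +0.028. Origin on its underside; grip across y at x about -0.01, 18 to 25 mm up.
- cleaner: Loose white cleaner bottle with red nozzle, 52 mm wide, 150 mm tall, right of the riser; a bystander to leave alone.
- battery: Loose blue and yellow battery, 35 x 50 mm, 54 mm high, standing left of the catch; a bystander to leave alone.
There are look-alikes about, which are no part of the job. Of the things that look like the adapter, take the one that is farthest to the robot's right at the start.

How it is judged:
At the end, for the whole second after the job is handed in: The tray is home (slide above 0.113 of 0.12 m) with the adapter at rest inside it, lying flat on the tray's floor (within 0.15 rad and 6 mm) (value of joint tray above 0.113 m and x of adapter in the frame of tray_floor between -0.06 and 0.06 m and y of adapter in the frame of tray_floor between -0.075 and 0.075 m and z of adapter in the frame of tray_floor below 0.006 m and angle between adapter's own z axis and vertical below 0.15 rad and linear speed of adapter below 0.02 m/s); the robot touches nothing.
It fails at once if the adapter pressed against the riser (over 2 N) (contact force between adapter and riser above 2 N).
It fails at once if the catch forced: the tray driven against the bolt, or the housing pressed, with over 40 N (contact force between catch and anything else above 40 N).
It fails at once if a bystander moved more than 30 mm (distance of any of battery, cleaner from where it was at the start of the episode above 0.03 m).
It also fails if it takes over 64 s, if anything falls off the work surface, if the arm or the gripper's body presses on something with over 40 N, if the wrist force passes 120 N, or if a joint passes its speed limit or range.

## Working session

There is one attempt and no reset: what is moved stays moved. The work goes in short steps, Python scripts to look and compute and a tool call to move; the robot and the scene stay as the last step left them, time stands still between calls to the robot, and variables do not carry over. Pictures are saved under pics/ and viewed, at most 10 in all, crops included, and the job is handed in when it is done.

Besides the shell and the picture viewer there is one more tool, called after ">>>" as name(argument=value, ...), one argument or row to a line, values as JSON. move_arm: Moves the arm, as the interface text tells. Its arguments: {"type":"object","properties":{"series":{"type":"array","items":{"type":"array","items":{"type":"array","items":{"type":"number"}}}}},"required":["series"]}

```bash
mkdir -p pics
cat > h.py <<'E'
import numpy as np, cv2
from bench import ctrl, camera, calibration, order, outline_of
def cam(n):
    c=calibration(n);R=cv2.Rodrigues(np.array(c["rvec"],float))[0];return np.array(c["intrinsics"]),R,np.array(c["tvec"],float).ravel()
def cloud(n,d,c=None):
    K,R,t=c or cam(n);v,u=np.mgrid[:400,:640]
    P=np.stack([(u-K[0,2])/K[0,0]*d,(v-K[1,2])/K[1,1]*d,d],-1)
    W=(P-t)@R; W[d<=0]=np.nan; return W
E
python3 - <<'E'
from h import *
for n in("scene","top"):
    p,d=camera(n);cv2.imwrite(f"pics/{n}0.png",p);np.save(f"{n}0.npy",d);W=cloud(n,d)
    for t in("adapter","tray","knob_grip","tray_grip","catch","riser","battery","cleaner"):
        for o in outline_of(t,n):
            r=o["region"];w=W[r];w=w[~np.isnan(w[:,0])]
            print(n,t,round(o["conf"],2),np.round(o["bbox"]),np.median(w,0).round(3),np.percentile(w,[3,97],axis=0).round(3).tolist() if len(w) else 0)
print(ctrl.get_obs())
E
```

```text
scene adapter 0.88 [363. 194.  18.  22.] [ 0.458 -0.155  0.033] [[0.428, -0.188, 0.008], [0.487, -0.145, 0.037]]
scene adapter 0.82 [335. 180.  22.  18.] [ 0.564 -0.155  0.033] [[0.543, -0.194, 0.011], [0.593, -0.127, 0.037]]
scene adapter 0.53 [262. 239.  36.  38.] [0.552 0.175 0.044] [[0.537, 0.116, 0.006], [0.605, 0.196, 0.05]]
scene tray 0.97 [297. 214.  81.  62.] [0.562 0.023 0.012] [[0.456, -0.071, 0.008], [0.648, 0.109, 0.068]]
scene knob_grip 0.94 [261. 239.  38.  38.] [0.553 0.171 0.044] [[0.537, 0.112, 0.003], [0.608, 0.196, 0.065]]
scene tray_grip 0.61 [297. 213.  78.  62.] [0.564 0.02  0.012] [[0.456, -0.071, 0.008], [0.649, 0.105, 0.068]]
scene catch 0.91 [261. 240.  35.  34.] [0.551 0.176 0.044] [[0.538, 0.119, 0.009], [0.604, 0.196, 0.049]]
scene catch 0.33 [296. 212.  80.  62.] [0.565 0.02  0.012] [[0.456, -0.072, 0.007], [0.649, 0.107, 0.068]]
scene riser 0.94 [258. 171. 111. 107.] [0.721 0.004 0.093] [[0.66, -0.134, 0.017], [0.801, 0.161, 0.183]]
scene battery 0.67 [251. 318.  26.  32.] [0.408 0.336 0.048] [[0.397, 0.31, 0.003], [0.434, 0.359, 0.052]]
scene cleaner 
[... 1528 characters left out ...]
-1.37328697e+00,  1.80764360e-01,  1.60700110e+00, -8.08295025e-06,
        1.35380386e+00, -2.06277247e-01]), 'dq': array([-8.90226492e-04, -8.48850095e-04, -9.35647265e-05, -7.16556225e-04,
        9.54182376e-04,  7.82142743e-04]), 'joint_efforts': array([-1.86202102e-03, -4.44846618e+01, -3.51681733e+01, -4.22637686e-04,
        6.66882552e-04,  3.39640064e-05]), 'eef_pos': array([ 0.22594805, -0.52876202,  0.23130798]), 'eef_rot': array([ 1.16460861e-05,  9.79688505e-01,  2.00525390e-01, -3.99780416e-06]), 'wrist_force': array([ 0.23103359, -1.1768207 ,  0.70265933]), 'torque': array([-4.64483070e-05,  5.02877521e-02, -5.23075417e-03]), 'grasp_force': 0.0, 'opening': 0.9984033811992424}
```

Run:
```python
from h import *
p=cv2.imread("pics/top0.png")[120:280,200:440];cv2.imwrite("pics/topc.png",cv2.resize(p,None,fx=3.33,fy=3.33,interpolation=cv2.INTER_CUBIC))
p=cv2.imread("pics/scene0.png")[60:350,200:480];cv2.imwrite("pics/scenec.png",cv2.resize(p,None,fx=2.05,fy=2.05,interpolation=cv2.INTER_CUBIC))
```

```text
(no output)
```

View pics/topc.png

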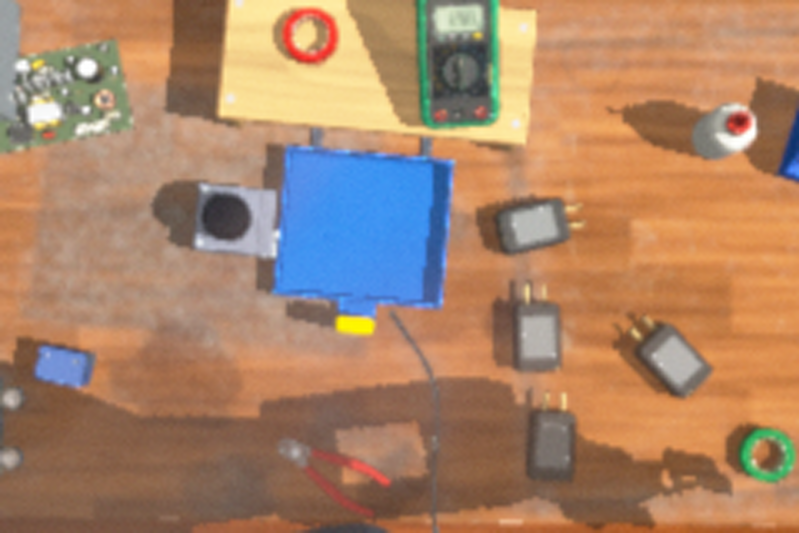

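View pics/scenec.png

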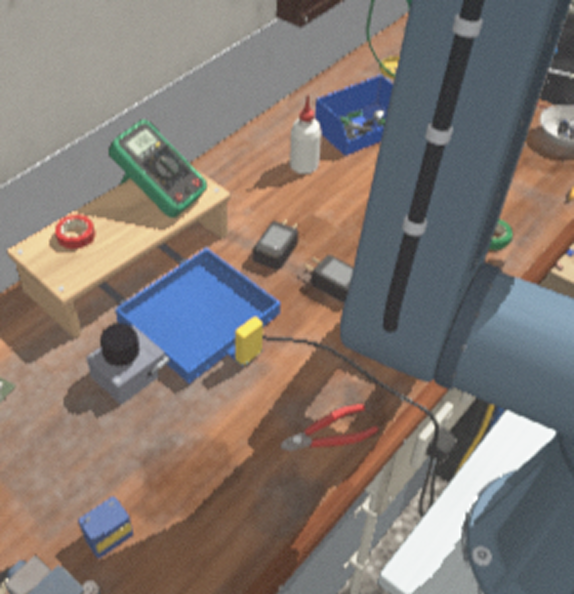

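The rightmost look-alike is the adapter at crop (675,355), world about (0.43,-0.31), with its pins pointing up-left. The tray is at (365,225), its yellow handle at (355,325), the knob at (227,215) and the battery at (65,365).

```bash
cat >> h.py <<'E'
def rect(P):
    r=cv2.minAreaRect((P[:,:2]*1000).astype(np.float32));b=cv2.boxPoints(r);return np.round(r[0],1),np.round(r[1],1),round(r[2],1),b.round().tolist()
E
python3 - <<'E'
from h import *
p=cv2.imread("pics/top0.png");d=np.load("top0.npy");W=cloud("top",d)
hsv=cv2.cvtColor(p,cv2.COLOR_BGR2HSV)
x,y,z=W[...,0],W[...,1],W[...,2]
m=(abs(x-.432)<.07)&(abs(y+.31)<.07)&(z>.024)&(z<.04);print("adapter",m.sum(),rect(W[m]),np.median(z[m]))
m=(abs(x-.432)<.07)&(abs(y+.31)<.07)&(z>.008)&(z<.04);print("adapter+pins",m.sum(),rect(W[m]))
m=(hsv[...,0]>95)&(hsv[...,0]<125)&(hsv[...,1]>120)&(abs(x-.565)<.14)&(abs(y-.02)<.13);print("tray",m.sum(),rect(W[m]))
m2=m&(z>.024);print("trayrim",m2.sum(),rect(W[m2]))
m=(hsv[...,0]>20)&(hsv[...,0]<34)&(hsv[...,1]>150)&(abs(x-.45)<.06)&(abs(y-.02)<.1);print("handle",m.sum(),rect(W[m]),z[m].max())
m=(z>.086)&(z<.097)&(abs(x-.73)<.12)&(abs(y)<.2);print("riser",m.sum(),rect(W[m]))
m=(z>.078)&(z<.1)&(abs(x-.565)<.05)&(abs(y-.16)<.05);print("knob",m.sum(),rect(W[m]),np.median(W[m],0))
m=(z>.038)&(z<.05)&(abs(x-.565)<.07)&(abs(y-.16)<.07);print("catch",m.sum(),rect(W[m]))
K,R,t=cam("wrist");print("wristcam",-R.T@t,R[2])
E
```

```text
adapter 269 (array([ 430. , -313.9]), array([70.4, 47.5]), 44.4, [[388.0, -322.0], [421.0, -355.0], [472.0, -306.0], [438.0, -272.0]]) 0.030947471958013662
adapter+pins 309 (array([ 427.4, -315.1]), array([112.7,  68.3]), 23.3, [[362.0, -306.0], [389.0, -369.0], [493.0, -324.0], [466.0, -261.0]])
tray 2234 (array([561.5,  21.4]), array([177.8, 173.3]), 85.6, [[468.0, -61.0], [641.0, -74.0], [655.0, 103.0], [482.0, 117.0]])
trayrim 156 (array([568.4,  20.9]), array([177.9, 159.3]), 85.6, [[482.0, -62.0], [641.0, -74.0], [655.0, 104.0], [496.0, 116.0]])
handle 56 (array([462.1,  27.8]), array([39.3, 17.3]), 82.7, [[451.0, 9.0], [468.0, 7.0], [473.0, 46.0], [456.0, 48.0]]) 0.08291776904824684
riser 2494 (array([741.7,  26. ]), array([357.6, 157.2]), 85.3, [[649.0, -146.0], [805.0, -159.0], [835.0, 198.0], [678.0, 211.0]])
knob 162 (array([574.5, 161. ]), array([45.5, 48.1]), 89.2, [[550.0, 139.0], [598.0, 138.0], [599.0, 183.0], [551.0, 184.0]]) [0.57426031 0.16235542 0.08866917]
catch 282 (array([573.8, 156.4]), array([82.2, 70. ]), 85.9, [[536.0, 118.0], [606.0, 113.0], [612.0, 195.0], [542.0, 200.0]])
wristcam [ 0.28952317 -0.50132148  0.37435817] [-0.25114147 -0.10732318 -0.96198217]
```

```bash
cat >> h.py <<'E'
from scipy.spatial.transform import Rotation as Ro
def state():
    o=ctrl.get_obs();q=o["eef_rot"];R=Ro.from_quat([q[1],q[2],q[3],q[0]]).as_matrix();return o,R
def plan(x,y,z,deg):
    o,R=state();s=R.T@(np.array([x,y,z])-o["eef_pos"])*1000
    h=np.arctan2(R[1,0],R[0,0]);t=(h-np.radians(deg)+np.pi)%(2*np.pi)-np.pi
    print("shift",s.round(1),"turn",t.round(3),"now",o["eef_pos"].round(4),"head",np.degrees(h).round(1),"q",o["q"].round(2),"t",o["time_s"])
E
python3 -c "
from h import *
plan(.430,-.314,.13,45)"
```

```text
shift [ 272.  -117.3  101.3] turn -0.382 now [ 0.2259 -0.5288  0.2313] head 23.1 q [-1.37  0.18  1.61 -0.    1.35 -0.21] t 0.9
```

>>> move_arm(
  series=[
    [[1, 30, -13, 11, -0.05], [1, 60, -26, 22, -0.1], [1, 90, -39, 33, -0.15], [1, 125, -54, 46, -0.2], [1, 160, -69, 60, -0.25], [1, 195, -84, 73, -0.3], [1, 230, -99, 86, -0.34], [1, 255, -110, 95, -0.38], [1, 272, -117, 101, -0.382], [1, 272, -117, 101, -0.382]],
  ],
)

```text
time_s: 1.73
eef_pos: [0.4314, -0.3107, 0.1287]
eef_rot: [-0.002, 0.923, 0.385, 0.0]
wrist_force: [-0.2, 0.7, 0.3]
opening: 1.004
grasp_force: 0.0
```

Run:
```python
from h import *
c=cam("wrist");p,d=camera("wrist");cv2.imwrite("pics/w1.png",p);W=cloud("wrist",d,c)
x,y,z=W[...,0],W[...,1],W[...,2]
m=(abs(x-.432)<.065)&(abs(y+.31)<.065)&(z>.024)&(z<.04);print(m.sum(),rect(W[m]),np.median(z[m]))
plan(.430,-.314,.03,45)
```

```text
6516 (array([ 431.3, -316.1]), array([72.5, 48.2]), 44.4, [[388.0, -324.0], [422.0, -359.0], [474.0, -308.0], [440.0, -273.0]]) 0.03237306639329336
shift [-1.5  0.7 99.6] turn 0.004 now [ 0.4307 -0.3125  0.1296] head 45.2 q [-0.85  0.2   1.8   0.    1.14 -0.07] t 1.7833
```

View pics/w1.png

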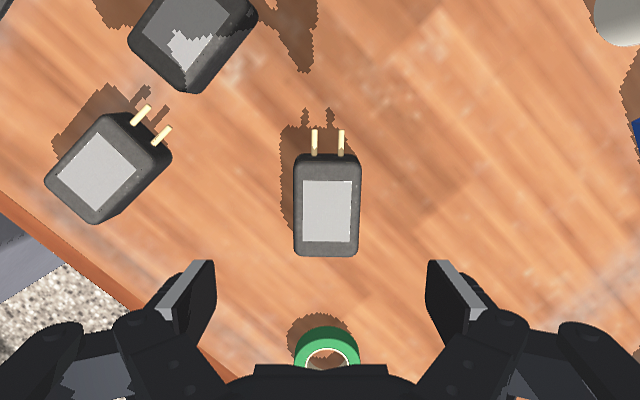

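The right adapter is centred between the fingers, with its case at about (327,205) and its pins pointing up.

>>> move_arm(
  series=[
    [[1, -2, 3, 30, 0.01], [1, -2, 3, 60, 0.01], [1, -2, 3, 90, 0.01], [1, -2, 3, 110, 0.01], [1, -2, 3, 120, 0.01], [1, -2, 3, 124, 0.01], [0.6, -2, 3, 124, 0.01], [0.4, -2, 3, 124, 0.01], [0.4, -2, 3, 124, 0.01], [0.4, -2, 3, 124, 0.01]],
  ],
)

```text
time_s: 2.62
eef_pos: [0.4318, -0.3191, 0.0084]
eef_rot: [0.002, 0.926, 0.378, 0.0]
wrist_force: [-0.9, -0.5, 5.9]
opening: 0.553
grasp_force: 62.9
```

>>> move_arm(
  series=[
    [[0.3, 0, 0, 0, 0], [0.3, 0, 0, 0, 0], [0.3, 0, 0, 0, 0], [0.3, 0, 0, 0, 0], [0.3, 0, 0, -10, 0], [0.3, 0, 0, -40, 0], [0.3, 0, 0, -70, 0], [0.3, 0, 0, -100, 0], [0.3, 0, 0, -110, 0], [0.3, 0, 0, -110, 0]],
  ],
)

```text
time_s: 3.45
eef_pos: [0.4326, -0.3197, 0.1202]
eef_rot: [0.004, 0.926, 0.378, 0.001]
wrist_force: [0.1, -0.5, -1.4]
opening: 0.552
grasp_force: 62.8
```

```bash
python3 -c "
from h import *
plan(.550,.022,.115,45)
plan(.550,.022,.115,30)
o,_=state();print(o['opening'],o['grasp_force'])"
```

```text
shift [ 323.1 -161.7    3.8] turn -0.009 now [ 0.4326 -0.3197  0.1202] head 44.5 q [-0.86  0.22  1.8   0.    1.11 -0.06] t 3.45
shift [ 323.1 -161.7    3.8] turn 0.252 now [ 0.4326 -0.3197  0.1202] head 44.5 q [-0.86  0.22  1.8   0.    1.11 -0.06] t 3.45
0.5515580995484664 62.81598400975781
```

>>> move_arm(
  series=[
    [[0.3, 30, -15, 0, 0], [0.3, 65, -33, 0, 0], [0.3, 100, -50, 0, 0], [0.3, 140, -70, 0, 0], [0.3, 180, -90, 0, 0], [0.3, 220, -110, 0, 0], [0.3, 260, -130, 0, 0], [0.3, 295, -148, 0, 0], [0.3, 315, -158, 0, 0], [0.3, 323, -162, 0, 0]],
  ],
)

```text
time_s: 4.28
eef_pos: [0.5473, 0.0288, 0.1143]
eef_rot: [-0.001, 0.925, 0.38, -0.001]
wrist_force: [-0.5, 0.3, -3.0]
opening: 0.55
grasp_force: 62.8
```

Run:
```python
from h import *
c=cam("wrist");p,d=camera("wrist");cv2.imwrite("pics/w2.png",p)
plan(.550,.022,.018,45)
```

```text
shift [-2.3  6.5 96.4] turn -0.005 now [0.5473 0.0281 0.1144] head 44.7 q [-0.17  0.26  1.77  0.    1.12  0.62] t 4.3333
```

View pics/w2.png

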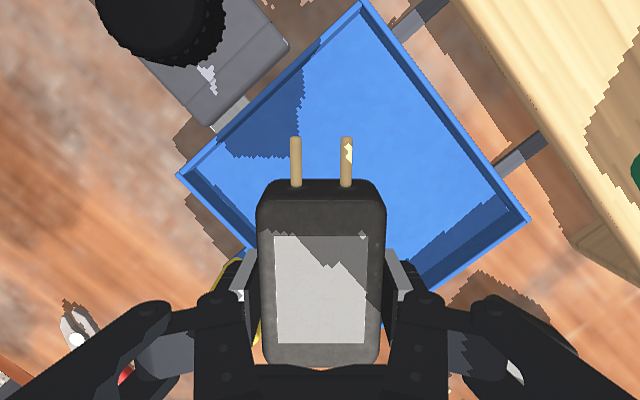

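The adapter is held straight over the tray, pins at (320,160), with the knob at the upper left and the riser at the right. I'll lower it and release.

>>> move_arm(
  series=[
    [[0.3, -2, 6, 20, 0], [0.3, -2, 6, 45, 0], [0.3, -2, 6, 70, 0], [0.3, -2, 6, 85, 0], [0.3, -2, 6, 92, 0], [0.3, -2, 6, 95, 0], [0.3, -2, 6, 96, 0], [0.3, -2, 6, 96, 0], [0.3, -2, 6, 96, 0], [0.6, -2, 6, 96, 0]],
  ],
)

```text
time_s: 5.17
eef_pos: [0.5518, 0.018, 0.0216]
eef_rot: [0.001, 0.926, 0.378, 0.001]
wrist_force: [0.0, 0.0, -0.0]
opening: 0.602
grasp_force: 0.0
```

>>> move_arm(
  series=[
    [[0.75, 0, 0, 0, 0], [0.75, 0, 0, 0, 0], [0.75, 0, 0, 0, 0], [0.75, 0, 0, -10, 0], [0.75, 0, 0, -35, 0], [0.75, 0, 0, -70, 0], [0.75, 0, 0, -105, 0], [0.75, 0, 0, -140, 0], [0.75, 0, 0, -150, 0], [0.75, 0, 0, -150, 0]],
  ],
)

```text
time_s: 6.0
eef_pos: [0.5534, 0.018, 0.1752]
eef_rot: [0.002, 0.926, 0.378, 0.004]
wrist_force: [0.7, -0.1, -0.7]
opening: 0.748
grasp_force: 0.0
```

Run:
```python
from h import *
c=cam("wrist");p,d=camera("wrist");cv2.imwrite("pics/w3.png",p);W=cloud("wrist",d,c)
x,y,z=W[...,0],W[...,1],W[...,2]
m=(abs(x-.55)<.065)&(abs(y-.02)<.065)&(z>.034)&(z<.055);print(m.sum(),rect(W[m]),np.percentile(z[m],[5,50,95]))
P=W[m];A=np.c_[P[:,:2],np.ones(len(P))];print("slope",np.linalg.lstsq(A,P[:,2],rcond=None)[0])
plan(.424,.032,.18,85.6)
```

```text
5081 (array([552.7,  19.3]), array([72.7, 48.2]), 44.5, [[510.0, 11.0], [544.0, -23.0], [596.0, 28.0], [562.0, 62.0]]) [0.03915468 0.04136542 0.04261598]
slope [-0.00518712 -0.00622256  0.04419578]
shift [-81.5 -99.3  -8.2] turn -0.718 now [0.5518 0.0182 0.1723] head 44.5 q [-0.18  0.19  1.72 -0.    1.23  0.61] t 6.05
```

View pics/w3.png

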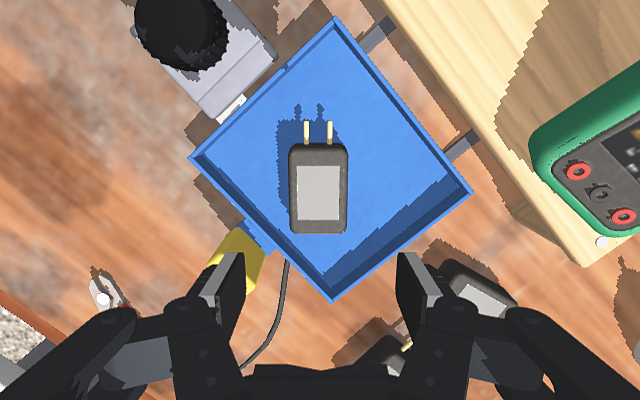

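The adapter lies flat in the tray at about (318,190). Next is the handle. I'll turn the tool so the camera points away from the riser.

Run:
```python
from h import *
plan(.4635,.0285,.16,175.6)
```

```text
shift [-55.8 -69.2  11.9] turn -2.289 now [0.5518 0.0182 0.1723] head 44.5 q [-0.18  0.19  1.72 -0.    1.23  0.61] t 6.05
```

>>> move_arm(
  series=[
    [[0.85, -10, -12, 0, -0.12], [0.85, -20, -25, 0, -0.24], [0.85, -30, -37, 0, -0.36], [0.85, -40, -50, 0, -0.48], [0.85, -50, -62, 0, -0.6], [0.85, -56, -69, 0, -0.72], [0.85, -56, -69, 0, -0.84], [0.85, -56, -69, 0, -0.96], [0.85, -56, -69, 0, -1.08], [0.85, -56, -69, 0, -1.2]],
  ],
)

```text
time_s: 6.88
eef_pos: [0.4607, 0.0286, 0.168]
eef_rot: [-0.002, 0.548, 0.836, -0.001]
wrist_force: [-0.6, 0.0, -1.9]
opening: 0.849
grasp_force: 0.0
```

>>> move_arm(
  series=[
    [[0.85, 0, 0, 0, -0.12], [0.85, 0, 0, 0, -0.24], [0.85, 0, 0, 0, -0.36], [0.85, 0, 0, 0, -0.48], [0.85, 0, 0, 0, -0.6], [0.85, 0, 0, 0, -0.72], [0.85, 0, 0, 0, -0.84], [0.85, 0, 0, 0, -0.96], [0.85, 0, 0, 0, -1.08], [0.85, 0, 0, 0, -1.09]],
  ],
)

```text
time_s: 7.72
eef_pos: [0.4608, 0.0287, 0.1681]
eef_rot: [-0.002, 0.036, 0.999, 0.0]
wrist_force: [0.2, 0.7, 0.5]
opening: 0.848
grasp_force: 0.0
```

Run:
```python
from h import *
c=cam("wrist");p,d=camera("wrist");W=cloud("wrist",d,c)
hsv=cv2.cvtColor(p,cv2.COLOR_BGR2HSV);x,y,z=W[...,0],W[...,1],W[...,2]
m=(hsv[...,0]>20)&(hsv[...,0]<34)&(hsv[...,1]>150)&(abs(x-.46)<.05)&(abs(y-.03)<.05)&(z>.068)&(z<.085);print("handle",m.sum(),rect(W[m]) if m.sum() else 0)
plan(.4635,.0285,.036,175.6)
```

```text
handle 163 (array([458. ,  29.3]), array([39.7, 14.4]), 63.6, [[443.0, 15.0], [456.0, 8.0], [473.0, 44.0], [460.0, 50.0]])
shift [ -3.    0.  132.3] turn 0.0 now [0.461  0.0286 0.1683] head 175.6 q [-0.2  -0.    1.94  0.    1.21 -1.69] t 7.7667
```

>>> move_arm(
  series=[
    [[0.85, -3, 0, 30, 0], [0.85, -3, 0, 65, 0], [0.85, -3, 0, 95, 0], [0.85, -3, 0, 115, 0], [0.85, -3, 0, 127, 0], [0.85, -3, 0, 131, 0], [0.6, -3, 0, 131, 0], [0.3, -3, 0, 131, 0], [0.3, -3, 0, 131, 0], [0.3, -3, 0, 131, 0]],
  ],
)

```text
time_s: 8.6
eef_pos: [0.4667, 0.0261, 0.0406]
eef_rot: [0.001, 0.038, 0.999, -0.002]
wrist_force: [-0.6, -11.2, -2.7]
opening: 0.458
grasp_force: 62.4
```

>>> move_arm(
  series=[
    [[0.3, 0, 0, 0, 0], [0.3, 0, 0, 0, 0], [0.3, 0, 0, 0, 0], [0.3, -1, 0, 0, 0], [0.3, -1, 0, 0, 0], [0.3, -2, 0, 0, 0], [0.3, -2, 0, 0, 0], [0.3, -3, 0, 0, 0], [0.3, -3, 0, 0, 0], [0.3, -3, 0, 0, 0]],
  ],
)

```text
time_s: 9.43
eef_pos: [0.4679, 0.026, 0.0405]
eef_rot: [-0.001, 0.038, 0.999, -0.002]
wrist_force: [-7.1, -11.7, 6.0]
opening: 0.458
grasp_force: 63.6
```

>>> move_arm(
  series=[
    [[0.3, 0, 0, 0, 0], [0.3, -1, 0, 0, 0], [0.3, -1, 0, 0, 0], [0.3, -2, 0, 0, 0], [0.3, -2, 0, 0, 0], [0.3, -2, 0, 0, 0], [0.3, -2, 0, 0, 0], [0.3, -2, 0, 0, 0], [0.3, -2, 0, 0, 0], [0.3, -2, 0, 0, 0]],
  ],
)

```text
time_s: 10.27
eef_pos: [0.4682, 0.026, 0.0405]
eef_rot: [-0.002, 0.038, 0.999, -0.002]
wrist_force: [-15.4, -13.2, 14.0]
opening: 0.461
grasp_force: 64.6
```

The tray moved about 1.5 mm and then stopped while the force rose, so it is held. I'll release it and turn the knob.

>>> move_arm(
  series=[
    [[0.3, 2, 0, 0, 0], [0.3, 3, 0, 0, 0], [0.75, 3, 0, 0, 0], [0.85, 3, 0, 0, 0], [0.85, 3, 0, 0, 0], [0.85, 3, 0, -20, 0], [0.85, 3, 0, -50, 0], [0.85, 3, 0, -80, 0], [0.85, 3, 0, -110, 0], [0.85, 3, 0, -110, 0]],
  ],
)

```text
time_s: 11.1
eef_pos: [0.4717, 0.0276, 0.1558]
eef_rot: [0.006, 0.038, 0.999, -0.001]
wrist_force: [0.8, -0.3, 1.1]
opening: 0.854
grasp_force: 0.0
```

Run:
```python
from h import *
plan(.5743,.1625,.15,175.6)
```

```text
shift [-92.1 142.3   6.7] turn 0.001 now [0.4717 0.0276 0.1558] head 175.7 q [-0.19  0.03  1.94  0.    1.16 -1.69] t 11.1
```

>>> move_arm(
  series=[
    [[1, -15, 24, 0, 0], [1, -34, 53, 0, 0], [1, -54, 84, 0, 0], [1, -72, 112, 0, 0], [1, -85, 132, 0, 0], [1, -92, 142, 0, 0], [1, -92, 142, 0, 0], [1, -92, 142, 0, 0], [1, -92, 142, 0, 0], [1, -92, 142, 0, 0]],
  ],
)

```text
time_s: 11.93
eef_pos: [0.5693, 0.1619, 0.1492]
eef_rot: [-0.0, 0.038, 0.999, -0.0]
wrist_force: [-0.1, 1.2, 0.1]
opening: 0.997
grasp_force: 0.0
```

Run:
```python
from h import *
c=cam("wrist");p,d=camera("wrist");cv2.imwrite("pics/w4.png",p);W=cloud("wrist",d,c)
x,y,z=W[...,0],W[...,1],W[...,2]
m=(abs(x-.574)<.045)&(abs(y-.162)<.045)&(z>.083)&(z<.095);print("knob",m.sum(),rect(W[m]) if m.sum()>5 else 0)
plan(.5743,.1625,.055,175.6)
```

```text
knob 4594 (array([574.9, 160.7]), array([49.9, 49.7]), 9.7, [[546.0, 181.0], [554.0, 132.0], [604.0, 140.0], [595.0, 189.0]])
shift [-4.8  1.1 94.3] turn 0.0 now [0.5694 0.1618 0.1493] head 175.6 q [ 0.08  0.3   1.63 -0.    1.21 -1.42] t 11.9833
```

View pics/w4.png

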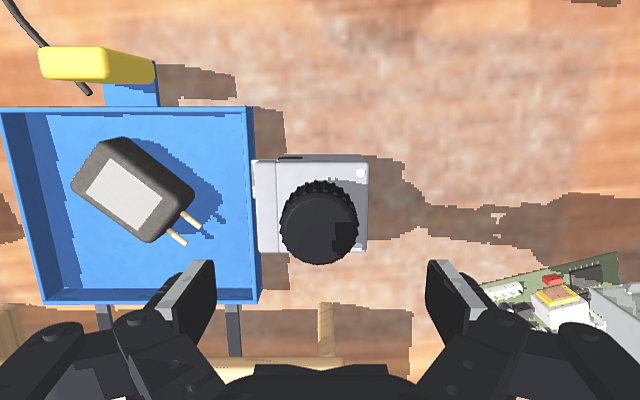

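The knob is centred between the fingers at (319,222), the tray is on the left and the adapter is still lying flat in it.

>>> move_arm(
  series=[
    [[1, -5, 0, 25, 0], [1, -5, 0, 50, 0], [1, -5, 0, 72, 0], [1, -5, 0, 86, 0], [1, -5, 0, 92, 0], [0.7, -5, 0, 93, 0], [0.4, -5, 0, 93, 0], [0.4, -5, 0, 93, 0], [0.4, -5, 0, 93, 0], [0.4, -5, 0, 93, 0]],
  ],
)

```text
time_s: 12.82
eef_pos: [0.5759, 0.1603, 0.0586]
eef_rot: [0.001, 0.038, 0.999, -0.002]
wrist_force: [-4.2, -8.4, 6.9]
opening: 0.542
grasp_force: 61.2
```

>>> move_arm(
  series=[
    [[0.4, 0, 0, 0, 0], [0.4, 0, 0, 0, 0.08], [0.4, 0, 0, 0, 0.16], [0.4, 0, 0, 0, 0.24], [0.4, 0, 0, 0, 0.32], [0.4, 0, 0, 0, 0.4], [0.4, 0, 0, 0, 0.48], [0.4, 0, 0, 0, 0.56], [0.4, 0, 0, 0, 0.64], [0.4, 0, 0, 0, 0.7]],
  ],
)

```text
time_s: 13.65
eef_pos: [0.5757, 0.16, 0.0586]
eef_rot: [0.001, 0.38, 0.925, -0.001]
wrist_force: [-4.2, -9.9, 7.6]
opening: 0.54
grasp_force: 61.2
```

>>> move_arm(
  series=[
    [[0.4, 0, 0, 0, 0.08], [0.4, 0, 0, 0, 0.16], [0.4, 0, 0, 0, 0.24], [0.4, 0, 0, 0, 0.32], [0.4, 0, 0, 0, 0.4], [0.4, 0, 0, 0, 0.48], [0.4, 0, 0, 0, 0.56], [0.4, 0, 0, 0, 0.64], [0.4, 0, 0, 0, 0.72], [0.4, 0, 0, 0, 0.77]],
  ],
)

```text
time_s: 14.48
eef_pos: [0.5754, 0.1636, 0.0585]
eef_rot: [0.0, 0.699, 0.716, 0.001]
wrist_force: [-3.2, 6.1, 4.2]
opening: 0.545
grasp_force: 60.6
```

Run:
```python
from h import *
plan(.4635,.0285,.16,175.6);o,_=state();print(o["torque"],o["opening"],o["grasp_force"])
```

```text
shift [-132.2 -114.9 -101.9] turn -1.47 now [0.5754 0.1636 0.0585] head 91.4 q [0.08 0.43 1.66 0.   1.04 0.05] t 14.4833
[1.59942732 0.40709073 1.82931397] 0.5445116618592596 60.573497636360116
```

>>> move_arm(
  series=[
    [[0.7, 0, 0, 0, 0], [0.85, 0, 0, 0, 0], [0.85, 0, 0, 0, 0], [0.85, 0, 0, 0, 0], [0.85, 0, 0, -25, 0], [0.85, 0, 0, -55, 0], [0.85, 0, 0, -85, 0], [0.85, 0, 0, -102, 0], [0.85, -20, -18, -102, -0.1], [0.85, -45, -40, -102, -0.22]],
  ],
)

```text
time_s: 15.32
eef_pos: [0.5379, 0.1166, 0.1606]
eef_rot: [0.002, 0.613, 0.79, 0.002]
wrist_force: [0.0, -1.8, 0.1]
opening: 0.847
grasp_force: 0.0
```

Run:
```python
from h import *
plan(.4645,.0285,.16,175.6)
```

```text
shift [-67.  -93.    0.2] turn -1.242 now [0.5379 0.1166 0.1606] head 104.4 q [-0.    0.2   1.74  0.    1.2  -0.25] t 15.3167
```

>>> move_arm(
  series=[
    [[0.85, -15, -20, 0, -0.12], [0.85, -30, -41, 0, -0.24], [0.85, -45, -62, 0, -0.36], [0.85, -58, -80, 0, -0.48], [0.85, -64, -88, 0, -0.6], [0.85, -64, -89, 0, -0.72], [0.85, -64, -89, 0, -0.84], [0.85, -64, -89, 0, -0.96], [0.85, -64, -89, 0, -1.08], [0.85, -64, -89, 0, -1.2]],
  ],
)

```text
time_s: 16.15
eef_pos: [0.4653, 0.0323, 0.1585]
eef_rot: [0.0, 0.06, 0.998, -0.0]
wrist_force: [0.5, 0.2, 0.7]
opening: 0.851
grasp_force: 0.0
```

Run:
```python
from h import *
plan(.4645,.0285,.037,175.6)
```

```text
shift [  0.4  -3.8 121.5] turn -0.043 now [0.4653 0.0323 0.1585] head 173.1 q [-0.19  0.02  1.94 -0.    1.18 -1.64] t 16.15
```

>>> move_arm(
  series=[
    [[0.85, 0, -6, 30, -0.04], [0.85, 0, -6, 65, -0.04], [0.85, 0, -6, 95, -0.04], [0.85, 0, -6, 112, -0.04], [0.85, 0, -6, 119, -0.04], [0.85, 0, -6, 120, -0.04], [0.6, 0, -6, 120, -0.04], [0.3, 0, -6, 120, -0.04], [0.3, 0, -6, 120, -0.04], [0.3, 0, -6, 120, -0.04]],
  ],
)

```text
time_s: 16.98
eef_pos: [0.4661, 0.0261, 0.0401]
eef_rot: [0.002, 0.043, 0.999, -0.001]
wrist_force: [-0.8, -2.0, 5.9]
opening: 0.458
grasp_force: 60.5
```

>>> move_arm(
  series=[
    [[0.3, 0, 0, 0, 0], [0.3, 0, 0, 0, 0], [0.3, -1, 0, 0, 0], [0.3, -2, 0, 0, 0], [0.3, -2, 0, 0, 0], [0.3, -3, 0, 0, 0], [0.3, -3, 0, 0, 0], [0.3, -4, 0, 0, 0], [0.3, -4, 0, 0, 0], [0.3, -4, 0, 0, 0]],
  ],
)

```text
time_s: 17.82
eef_pos: [0.4701, 0.0258, 0.0401]
eef_rot: [0.002, 0.043, 0.999, -0.001]
wrist_force: [-1.0, -1.5, 6.9]
opening: 0.461
grasp_force: 60.8
```

It is free now (4 mm of travel at about 1 N), so I'll push it inward.

>>> move_arm(
  series=[
    [[0.3, -2, 0, 0, 0], [0.3, -5, 0, 0, 0], [0.3, -10, 0, 0, 0], [0.3, -16, 0, 0, 0], [0.3, -22, 0, 0, 0], [0.3, -28, 0, 0, 0], [0.3, -34, 0, 0, 0], [0.3, -39, 0, 0, 0], [0.3, -43, 0, 0, 0], [0.3, -45, 0, 0, 0]],
  ],
)

```text
time_s: 18.65
eef_pos: [0.515, 0.0224, 0.0401]
eef_rot: [0.002, 0.043, 0.999, -0.0]
wrist_force: [-2.0, 1.2, 8.4]
opening: 0.462
grasp_force: 60.9
```

>>> move_arm(
  series=[
    [[0.3, -2, 0, 0, 0], [0.3, -5, 0, 0, 0], [0.3, -10, 0, 0, 0], [0.3, -17, 0, 0, 0], [0.3, -24, 0, 0, 0], [0.3, -31, 0, 0, 0], [0.3, -38, 0, 0, 0], [0.3, -45, 0, 0, 0], [0.3, -50, 0, 0, 0], [0.3, -54, 0, 0, 0]],
  ],
)

```text
time_s: 19.48
eef_pos: [0.5686, 0.0184, 0.0401]
eef_rot: [0.001, 0.042, 0.999, 0.0]
wrist_force: [-0.9, 3.7, 7.5]
opening: 0.461
grasp_force: 60.8
```

>>> move_arm(
  series=[
    [[0.3, -2, 0, 0, 0], [0.3, -4, 0, 0, 0], [0.3, -6, 0, 0, 0], [0.3, -8, 0, 0, 0], [0.3, -10, 0, 0, 0], [0.3, -11, 0, 0, 0], [0.3, -12, 0, 0, 0], [0.3, -13, 0, 0, 0], [0.3, -14, 0, 0, 0], [0.3, -14, 0, 0, 0]],
  ],
)

```text
time_s: 20.32
eef_pos: [0.5823, 0.0174, 0.0401]
eef_rot: [0.001, 0.042, 0.999, 0.0]
wrist_force: [-0.4, 4.6, 5.1]
opening: 0.462
grasp_force: 60.7
```

>>> move_arm(
  series=[
    [[0.3, -1, 0, 0, 0], [0.3, -2, 0, 0, 0], [0.3, -3, 0, 0, 0], [0.3, -4, 0, 0, 0], [0.3, -4, 0, 0, 0], [0.3, -5, 0, 0, 0], [0.3, -5, 0, 0, 0], [0.3, -5, 0, 0, 0], [0.3, -5, 0, 0, 0], [0.3, -5, 0, 0, 0]],
  ],
)

```text
time_s: 21.15
eef_pos: [0.5835, 0.0173, 0.04]
eef_rot: [-0.003, 0.042, 0.999, 0.0]
wrist_force: [-17.3, 3.9, 20.2]
opening: 0.461
grasp_force: 62.7
```

The tray is at its end stop. I'll relieve the push, release, lift and check.

>>> move_arm(
  series=[
    [[0.3, 2, 0, 0, 0], [0.3, 3, 0, 0, 0], [0.75, 3, 0, 0, 0], [0.85, 3, 0, 0, 0], [0.85, 3, 0, 0, 0], [0.85, 3, 0, -20, 0], [0.85, 3, 0, -50, 0], [0.85, 3, 0, -80, 0], [0.85, 3, 0, -110, 0], [0.85, 3, 0, -130, 0]],
  ],
)

```text
time_s: 21.98
eef_pos: [0.5842, 0.0161, 0.1714]
eef_rot: [0.002, 0.043, 0.999, -0.0]
wrist_force: [0.3, -0.0, -0.4]
opening: 0.848
grasp_force: 0.0
```

>>> move_arm(
  series=[
    [[0.85, 20, 0, 0, 0], [0.85, 50, 0, 0, 0], [0.85, 85, 0, -10, 0], [0.85, 120, 0, -20, 0], [0.85, 150, 0, -30, 0], [0.85, 170, 0, -30, 0], [0.85, 180, 0, -30, 0], [0.85, 180, 0, -30, 0], [0.85, 180, 0, -30, 0], [0.85, 180, 0, -30, 0]],
  ],
)

```text
time_s: 22.82
eef_pos: [0.4045, 0.0316, 0.1986]
eef_rot: [0.0, 0.043, 0.999, -0.0]
wrist_force: [0.1, -0.3, -0.3]
opening: 0.851
grasp_force: 0.0
```

Run:
```python
from h import *
s,_=camera("scene");p,d=camera("top");W=cloud("top",d)
hsv=cv2.cvtColor(p,cv2.COLOR_BGR2HSV);x,y,z=W[...,0],W[...,1],W[...,2]
m=(hsv[...,0]>20)&(hsv[...,0]<34)&(hsv[...,1]>150)&(abs(x-.57)<.06)&(abs(y-.02)<.06)&(z<.085);print("handle",m.sum(),rect(W[m]) if m.sum()>5 else 0)
for t in("battery","cleaner"):
    for o in outline_of(t,"top"): print(t,o["conf"],np.nanmedian(W[o["region"]],0).round(3))
a=cv2.resize(p[120:270,210:430],None,fx=1.8,fy=1.8);b=cv2.resize(s[100:300,200:400],None,fx=1.8,fy=1.8)
c=np.zeros((360,760,3),np.uint8);c[:270,:396]=a;c[:,400:]=b;cv2.imwrite("pics/end.png",c);print(ctrl.get_obs()["wrist_force"])
```

```text
handle 67 (array([581.8,  21.3]), array([43.8, 15.4]), 82.0, [[571.0, 1.0], [586.0, -2.0], [593.0, 42.0], [577.0, 44.0]])
battery 0.62 [0.634 0.027 0.01 ]
battery 0.57 [0.418 0.332 0.047]
cleaner 0.7 [ 0.667 -0.351  0.085]
[-0.05196085 -0.50081676  0.01265125]
```

View pics/end.png

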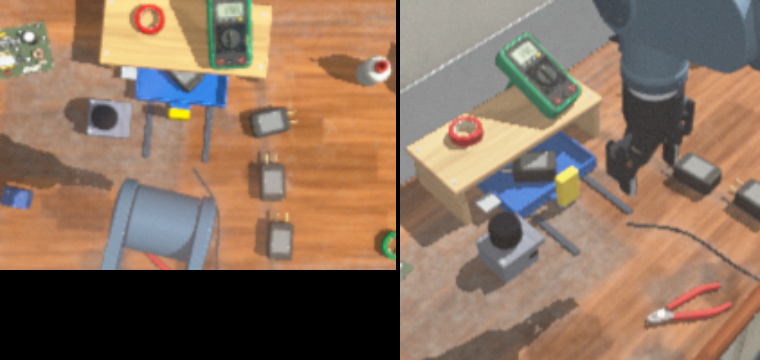

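The tray is home under the riser: the handle at (180,112) has moved about 120 mm. The adapter lies flat inside at (185,78), and neither bystander has moved.

```bash
python3 -c "
from bench import order
print(order.hand_in())"
```

```text
the job is handed in; nothing more can be done
None
```

The adapter is lying flat in the tray and the tray is fully home: the catch was on, a quarter turn of the knob freed it, and the job was handed in at about 23 s; no verdict came back.

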